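# Open the safety cap of the cleaner bottle

### The job

Open the contact-cleaner bottle with the red push-and-turn safety cap: press the cap straight down against its spring, keep it pressed while you twist it anticlockwise (seen from above) about a sixth of a turn, then lift it off. Finish still holding the cap in the gripper, upright and motionless straight above the open neck with its lower rim about 6 cm higher than the mouth; do not put it down or let go. Leave the bottle with the blue cap untouched and the things lying around where they are.

Things in the scene. Friction and masses are not known exactly. Their poses are not given: they have to be found in the camera images.
- cap_center (a point): centre of the loose red cap: round, ribbed, 44 mm in diameter, 38 mm high, 30 to 55 g, hollow below; the point is on its axis half-way up (19 mm below its top and above its lower rim), closed 139 mm above the worktop. z is up along its axis; x points along the white pointer mark on its top.
- cap_grip (a point): where best to grip the red cap: on its axis, 11 mm above its centre (8 mm under its top, 30 mm above its lower rim). The cap is a solid round band from 8 mm below this point to its top; grip from above across any diameter.
- seal (a joint): grey spring-loaded seal disc in the neck, pushed down by the cap: 0 closed or open, -0.009 m with the cap hard down (spring 3 N rising to 9 N). Two lugs lock the cap: it must go down 5 mm or more to turn (best 6.5 to 8 mm), and then turns anticlockwise only. It is free to lift between 46 and 74 degrees from its closed yaw and meets a stop at 75, so turn it 60.
- cleaner: white bottle, 64 mm in diameter, with an orange label band, standing fast in a grey round stand (100 mm in diameter); bottle and stand are fixed and do not turn. Origin: centre of the stand's underside on the worktop, z up; its x axis is the direction of the cap's white mark when closed. Shoulder 107 mm, closed cap 120 to 158 mm above the worktop.
- mouth (a point): centre of the top of the bottle's neck, under the cap, 133 mm above the worktop; the grey seal disc (17 mm in diameter) stands out of it by 9 mm
- flux: a like white bottle in a like stand, fixed, with a grey label and a blue cap 44 mm in diameter, 158 mm high in all; origin: centre of the stand's underside; not to be touched
- stud_block: bystander: grey die-cast block with four studs, 51x65x40 mm, loose; origin: centre of its underside
- breaker: bystander: white single-pole circuit breaker standing upright, 73x17x86 mm, loose; origin: centre of its underside
- sensor_cap: bystander: clear round sensor cover, 56 mm in diameter, 50 mm high, loose; origin: centre of its underside
- screwdriver: bystander: red insulated screwdriver lying down, 191x29x30 mm, loose; origin: under its middle
Not all that is in view belongs to the job. There is more than one size of the part that bears cap_center; the job needs the smallest.

How it is judged:
On the way, in this order (a step that is already met when the one before it is completed fails the run):
1. the red cap is pressed down at least 4.5 mm while still at its closed yaw (z of cap_center in the frame of cleaner below 0.1345 m and angle between the x axis of cap_center and the x axis of cleaner, either way round below 0.3 rad), for 0.05 s.
2. the cap, still on the neck, is twisted at least 45 degrees out of its lock (angle between the x axis of cap_center and the x axis of cleaner, either way round above 0.785 rad and z of cap_center in the frame of cleaner below 0.145 m), for 0.05 s.
At the end, for the whole second after the job is handed in: the red cap is held by the fingers, clear of the bottle, its lower rim 20 to 120 mm above the mouth, its axis within 25 mm of the mouth's and within 0.2 rad of upright, moving slower than 3 cm/s (z of cap_center in the frame of mouth between 0.039 and 0.139 m and horizontal distance between cap_center and mouth below 0.025 m and angle between cap_center's own z axis and vertical below 0.2 rad and linear speed of cap below 0.03 m/s and contact force between the fingers and cap above 1 N and contact force between cap and cleaner below 0.1 N); the arm keeps its last pose, push and grip.
It fails at once if the bottle with the blue cap is touched (contact force between any of the arm, the fingers, cap and flux above 1 N).
It fails at once if a bystander is shifted more than 3 cm (distance of any of stud_block, breaker, sensor_cap, screwdriver from where it was at the start of the episode above 0.03 m).
It also fails if it takes over 35 s, if anything falls off the work surface, if the arm or the gripper's body presses on something with over 40 N, if the wrist force passes 120 N, or if a joint passes its speed limit or range.

### The arm

A 6-joint arm with a two-finger parallel gripper is mounted at the origin on a cart in front of the work surface, level with it; the furniture and walls round the work are solid. World frame = base frame: x ahead of the robot, y to its left, z up, the work surface at z = 0. Lengths are in m, angles in rad, forces in N, time in s.
With the tool pointing down it reaches from about 0.225 to 0.875 m from the base axis. Payload 3.4 kg.
Tool frame: the origin (TCP) lies at the very end of the fingers, on their centre line; the grasp point (between the pads) lies 19 mm behind it; z points along the fingers, y is the line along which they close (so a half turn about z gives the same grasp; the last joint's range is limited). The gripper opens to 85 mm and grips with 20 to 120 N. Pads are 22 mm wide; open, the fingers measure 114 mm over their backs; the gripper's body (76 mm by 85 mm) begins 54 mm behind the grasp point. The pads swing forward as they close: fully open they stand 13 mm farther back than shut.
Start: joints at [1.055, 0.276, 1.505, -0, 1.361, -0.121], TCP at [0.221, 0.531, 0.231] pointing down, gripper open.
Joint ranges: [-2.89, 2.89], [-0.75, 2.08], [0.22, 2.7], [-1.18, 4.32], [0.11, 2.71], [-2.7, 2.7]. Speed limits (rad/s): [2.57, 2.57, 3.14, 3.14, 3.14, 3.14].

### API

Orientations are given as a unit quaternion [w, x, y, z].
In Python, from rig import get_state, optics, sign_off gives the robot as it stands.
- The arm moves only by the tool send_rows, never from a script. Its argument "increments" is a list of rows, each an object with "gripper": the gripper's target within -1 to 1 (shut at 1, half-way at 0, fully open at -1); "linear": the shift along the world's x, y, z in m, a list of three; "delta_rot": the turn, a rotation vector about the world's x, y, z in rad, a list of three. In form: [{"gripper": gripper, "linear": [dx, dy, dz], "delta_rot": [rx, ry, rz]}, ...]. A call has 1 to 8 rows; each row is the pose to reach, as a shift and turn from the pose commanded when the call began; what a row does not reach only later rows make up. A row lasts 1/10 s, in which the tool goes at most 50 mm and 8.59 degrees, less where a joint would pass 70% of its speed; a pose out of reach is approached as far as the arm can. A call with a gripper value outside its range is refused whole. The fingers move at their own pace and stop on an object; "newtons" is the grip in N (left out, the last holds). Time passes only in rows, so rows that repeat a pose let the fingers close. It gives the time, the measured TCP pose, the force, the opening and the grip force at its end, in the units of the state.
- get_state(): the state, without advancing time (a new reading comes with each control period).
- optics.get_image(name): name is "scene" or "side" or "wrist"; returns a dict with "pixels" (384x512x3 uint8, blue, green, red), "K" (3x3 intrinsics, pixels), "rvec" (rotation vector, rad) and "tvec" (3), from world to camera coordinates, as OpenCV has them; the wrist camera has in their place "T_tool_cam" (4x4, takes a point from camera to tool coordinates, whose origin is the TCP and whose axes are the flange's). Camera axes: x right, y down, z forward; pixel columns grow to the right and rows downward; lengths in m; the calibration is good to about 2 mm. A picture is of the moment at which its call begins: read the wrist's pose just before it. There is no depth.
- sign_off(): hands the job in; it is judged then, once.
The state is a dict: "clock": time; "qpos": joint angles; "qd": joint speeds; "effort": joint torques, N m; "position": TCP position; "ee_rot": TCP orientation; "contact_force": force on the tool from outside, world axes, zero at the start; "moment": the same for the moment, N m; "width": finger opening in m; "gripper_force": force on a finger pad.
Only numpy, scipy, OpenCV 4.12 (cv2) and the standard library are available. Lean on these libraries where they do the work, as an engineer would, in place of code of your own. Each camera call takes 0.05 s, during which the arm holds its last target. There are 200 camera calls.

## Working session

There is one attempt and no reset: what is moved stays moved. The work goes in short steps, Python scripts to look and compute and a tool call to move; the robot and the scene stay as the last step left them, time stands still between calls to the robot, and variables do not carry over. Pictures are saved under pics/ and viewed, at most 10 in all, crops included, and the job is handed in when it is done.

Besides the shell and the picture viewer there is one more tool, called after "Request:" in YAML: its name, and indented under it one key for each argument. send_rows: Moves the arm, as the interface text tells. Its arguments: {"type":"object","properties":{"increments":{"type":"array"},"newtons":{"type":"number"}},"required":["increments"]}

```bash
mkdir -p pics; ls; python3 - <<'E'
from rig import get_state, optics
import cv2,numpy as np
s=get_state();print(s)
a=optics.get_image("scene");b=optics.get_image("side")
np.savez("v.npz",**{k+n:d[k] for n,d in(("a",a),("b",b)) for k in("pixels","K","rvec","tvec")})
cv2.imwrite("pics/a.png",cv2.resize(a["pixels"],(800,600)));cv2.imwrite("pics/b.png",cv2.resize(b["pixels"],(800,600)))
E
```

```text
pics
{'clock': 0.0, 'qpos': array([ 1.05499863e+00,  2.76613306e-01,  1.50611563e+00, -2.96178891e-05,
        1.36069499e+00, -1.20966238e-01]), 'qd': array([ 9.97580664e-05, -1.93478411e-04, -1.20906262e-04,  1.28610665e-03,
        6.56408688e-04,  5.27233127e-04]), 'effort': array([ 1.84590877e-03, -4.16780090e+01, -2.45811671e+01,  1.77239681e-04,
        1.10990281e-02, -1.19108572e-05]), 'position': array([0.22091497, 0.53030805, 0.23043624]), 'ee_rot': array([-2.72869890e-04,  1.96132791e-01,  9.80576917e-01, -8.74154373e-04]), 'contact_force': array([ 0.71833768, -0.79609152,  0.74987681]), 'moment': array([ 0.09121819,  0.08233827, -0.0137242 ]), 'gripper_force': 0.0, 'width': 0.08525359627927499}
```

View pics/a.png

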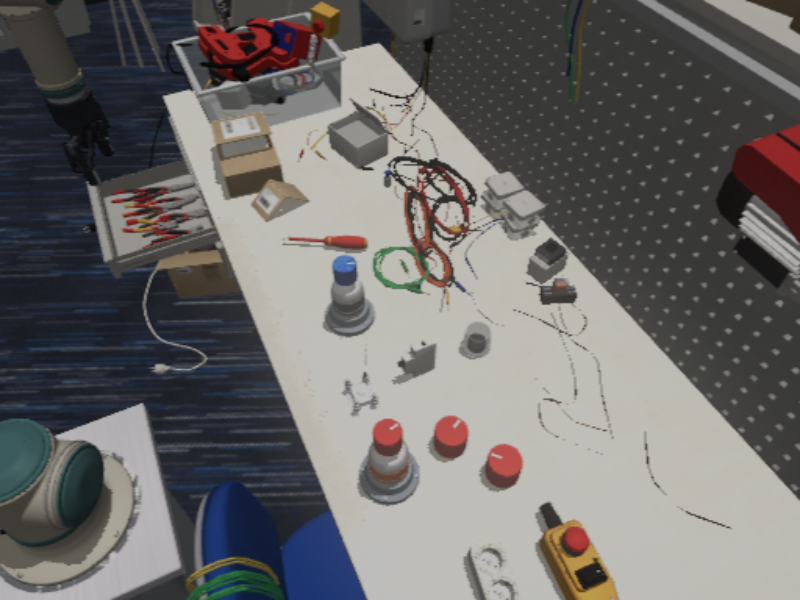

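View pics/b.png

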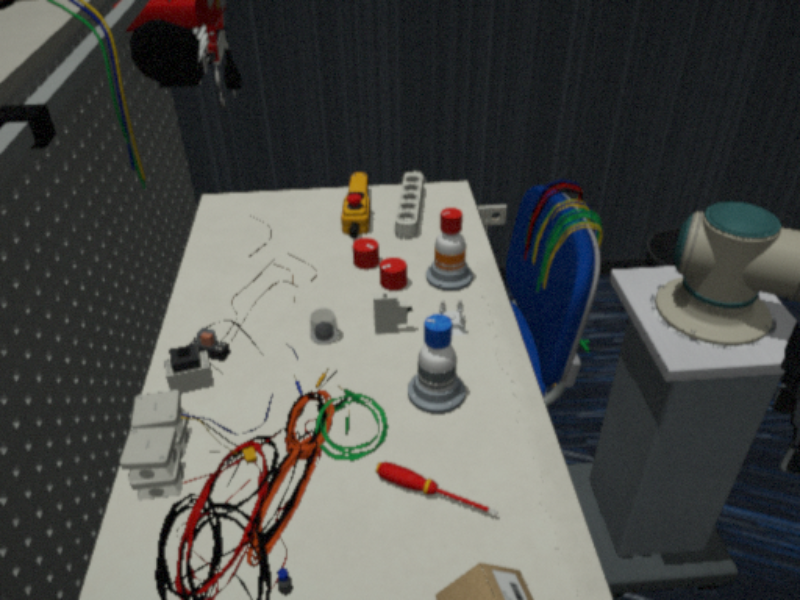

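Scene view: the red-capped bottle's cap is at about (389,435), the blue cap at (345,270) and two loose larger red caps at (451,437) and (504,465). Side view: the red cap is at (451,221) and the blue cap at (438,332). The mark on the cap's top points up and right in the scene view.

```bash
cat > h.py <<'E'
import numpy as np,cv2
def tri(views,uvs):
    A=[];B=[]
    for (K,r,t),uv in zip(views,uvs):
        R=cv2.Rodrigues(r)[0];t=t.reshape(3)
        n=cv2.undistortPoints(np.float64([[uv]]),K,None).ravel()
        for i in(0,1):
            A.append(R[i]-n[i]*R[2]);B.append(n[i]*t[2]-t[i])
    x,res,*_=np.linalg.lstsq(np.array(A),np.array(B),rcond=None);return x
def onplane(K,r,t,uv,z):
    R=cv2.Rodrigues(r)[0];t=t.reshape(3);c=-R.T@t
    n=cv2.undistortPoints(np.float64([[uv]]),K,None).ravel()
    d=R.T@np.r_[n,1];return c+d*(z-c[2])/d[2]
def blob(im,uv,color):
    h=cv2.cvtColor(im,cv2.COLOR_BGR2HSV)
    m=((h[...,0]<8)|(h[...,0]>172))if color=="r" else ((h[...,0]>95)&(h[...,0]<130))
    m=(m&(h[...,1]>110)&(h[...,2]>50)).astype(np.uint8)
    n,l,s,c=cv2.connectedComponentsWithStats(m)
    k=min((i for i in range(1,n) if s[i][4]>60),key=lambda i:np.hypot(*(c[i]-uv)));return c[k],s[k]
E
python3 - <<'E'
from h import *
v=np.load("v.npz");V=[(v["K"+n],v["rvec"+n],v["tvec"+n]) for n in"ab"]
for nm,col,ua,ub in(("red","r",(389,435),(451,221)),("blue","b",(345,270),(438,332)),("l1","r",(451,437),(394,273)),("l2","r",(504,465),(366,253))):
    p=[blob(v["pixels"+n],np.array(u)*.64,col) for n,u in(("a",ua),("b",ub))]
    print(nm,tri(V,[q[0] for q in p]).round(4),[q[1] for q in p])
# mark from the scene view, ends read from the picture
print(onplane(*V[0],(389*.64,431*.64),.158)-onplane(*V[0],(400*.64,425*.64),.158))
c=v["pixelsa"][258:305,225:275];cv2.imwrite("pics/c.png",cv2.resize(c,None,fx=10,fy=10,interpolation=cv2.INTER_CUBIC))
for nm,ua,ub in (("breaker",(416,375),(393,332)),("grayblk",(362,403),(452,330))):
    print(nm,onplane(*V[0],np.array(ua)*.64,0),onplane(*V[1],np.array(ub)*.64,0))
E
```

```text
red [ 0.4998 -0.1603  0.1431] [array([239, 268,  18,  18, 244], dtype=int32), array([282, 133,  14,  17, 198], dtype=int32)]
blue [0.5695 0.1842 0.1465] [array([213, 164,  15,  11, 121], dtype=int32), array([272, 201,  17,  22, 307], dtype=int32)]
l1 [ 0.6302 -0.1595  0.0454] [array([278, 266,  21,  21, 312], dtype=int32), array([226, 152,  34,  34, 574], dtype=int32)]
l2 [ 0.661  -0.2283  0.012 ] [array([312, 284,  22,  22, 353], dtype=int32), array([226, 152,  34,  34, 574], dtype=int32)]
[-0.01880492 -0.00184777  0.        ]
breaker [ 0.62539524 -0.00825847  0.        ] [0.63098696 0.00323069 0.        ]
grayblk [ 0.51027068 -0.01941871  0.        ] [5.17615703e-01 8.41994362e-03 1.11022302e-16]
```

View pics/c.png

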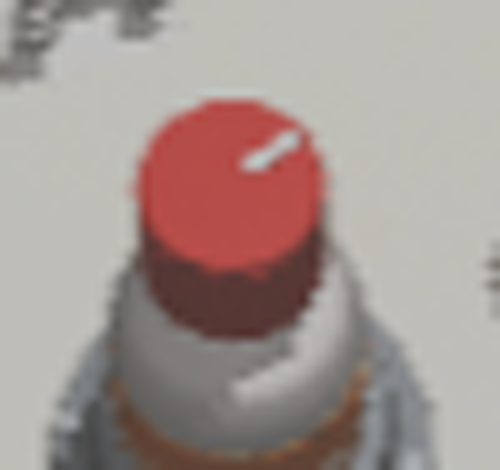

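The cap is at about (0.500, -0.160). In the crop the mark runs from (245,165) to (295,138), so it points roughly along world +x. Next I move above the cap, turning the wrist to leave room for the twist.

Request:
send_rows:
  increments:
    - {"gripper": -1,"linear": [0.0175,-0.043,0.007],"delta_rot": [0,0,-0.12]}
    - {"gripper": -1,"linear": [0.035,-0.086,0.014],"delta_rot": [0,0,-0.24]}
    - {"gripper": -1,"linear": [0.0525,-0.129,0.021],"delta_rot": [0,0,-0.36]}
    - {"gripper": -1,"linear": [0.07,-0.172,0.028],"delta_rot": [0,0,-0.48]}
    - {"gripper": -1,"linear": [0.0875,-0.215,0.035],"delta_rot": [0,0,-0.6]}
    - {"gripper": -1,"linear": [0.105,-0.258,0.042],"delta_rot": [0,0,-0.72]}
    - {"gripper": -1,"linear": [0.1225,-0.301,0.05],"delta_rot": [0,0,-0.84]}
    - {"gripper": -1,"linear": [0.14,-0.345,0.05],"delta_rot": [0,0,-0.95]}

```text
clock: 0.9
position: [0.3618, 0.1843, 0.2822]
ee_rot: [0.001, 0.624, 0.781, 0.001]
contact_force: [0.7, -0.4, 0.4]
width: 0.0854
gripper_force: 0.0
```

Request:
send_rows:
  increments:
    - {"gripper": -1,"linear": [0.0175,-0.043,0],"delta_rot": [0,0,-0.12]}
    - {"gripper": -1,"linear": [0.035,-0.086,0],"delta_rot": [0,0,-0.24]}
    - {"gripper": -1,"linear": [0.0525,-0.129,0],"delta_rot": [0,0,-0.36]}
    - {"gripper": -1,"linear": [0.07,-0.172,0],"delta_rot": [0,0,-0.48]}
    - {"gripper": -1,"linear": [0.0875,-0.215,0],"delta_rot": [0,0,-0.6]}
    - {"gripper": -1,"linear": [0.105,-0.258,0],"delta_rot": [0,0,-0.72]}
    - {"gripper": -1,"linear": [0.139,-0.345,0],"delta_rot": [0,0,-0.84]}
    - {"gripper": -1,"linear": [0.139,-0.345,0],"delta_rot": [0,0,-0.95]}

```text
clock: 1.7
position: [0.5005, -0.1616, 0.2808]
ee_rot: [-0.0, 0.913, 0.408, -0.0]
contact_force: [0.4, 0.2, -0.1]
width: 0.085
gripper_force: 0.0
```

Request:
send_rows:
  increments:
    - {"gripper": -1,"linear": [0,0,0],"delta_rot": [0,0,0]}
    - {"gripper": -1,"linear": [0,0,0],"delta_rot": [0,0,0]}

```text
clock: 1.9
position: [0.4999, -0.1597, 0.2804]
ee_rot: [-0.001, 0.912, 0.41, -0.001]
contact_force: [0.4, 0.5, -0.2]
width: 0.0852
gripper_force: 0.0
```

```bash
python3 - <<'E'
from rig import get_state, optics
from h import *
from scipy.spatial.transform import Rotation as Ro
s=get_state();print(s["qpos"].round(3),s["position"],s["ee_rot"].round(4),s["contact_force"],s["clock"])
w=optics.get_image("wrist");T=np.eye(4);T[:3,:3]=Ro.from_quat(s["ee_rot"],scalar_first=True).as_matrix();T[:3,3]=s["position"]
M=np.linalg.inv(T@w["T_tool_cam"]);r=cv2.Rodrigues(M[:3,:3])[0];t=M[:3,3]
np.savez("w.npz",K=w["K"],r=r,t=t)
print(cv2.projectPoints(np.float64([[.5,-.16,.158]]),r,t,w["K"],None)[0])
cv2.imwrite("pics/w.png",w["pixels"])
g=cv2.projectPoints(np.float64([[.5,-.16,.158]]),r,t,w["K"],None)[0].ravel()
c,st=blob(w["pixels"],g,"r");print(c,st,onplane(w["K"],r,t,c,.155))
E
```

```text
[-0.442  0.176  1.518  0.     1.45   0.283] [ 0.49985692 -0.15971425  0.28037351] [-1.100e-03  9.120e-01  4.103e-01 -6.000e-04] [ 0.36048279  0.46368002 -0.22471754] 1.9
[[[253.50309039 189.34945833]]]
[255.23833866 190.65047923] [ 233  167   46   47 1565] [ 0.49991342 -0.1626828   0.155     ]
```

View pics/w.png

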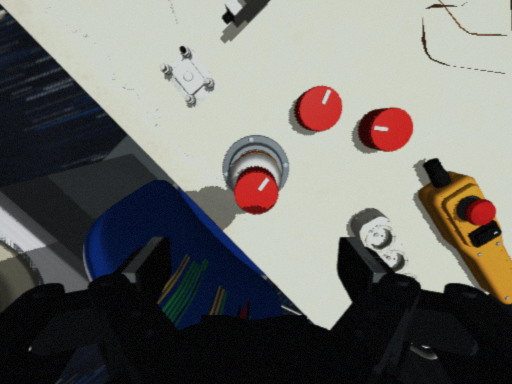

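The wrist view shows the cap top centred at about (256,190), with its mark pointing up and right. That agrees with (0.500, -0.161). Next: descend and grip.

Request:
send_rows:
  increments:
    - {"gripper": -1,"linear": [0,-0.0015,-0.04],"delta_rot": [0,0,0]}
    - {"gripper": -1,"linear": [0,-0.0015,-0.08],"delta_rot": [0,0,0]}
    - {"gripper": -1,"linear": [0,-0.0015,-0.11],"delta_rot": [0,0,0]}
    - {"gripper": -1,"linear": [0,-0.0015,-0.13],"delta_rot": [0,0,0]}
    - {"gripper": -1,"linear": [0,-0.0015,-0.142],"delta_rot": [0,0,0]}
    - {"gripper": -1,"linear": [0,-0.0015,-0.149],"delta_rot": [0,0,0]}
    - {"gripper": -1,"linear": [0,-0.0015,-0.149],"delta_rot": [0,0,0]}

```text
clock: 2.65
position: [0.5, -0.1599, 0.1323]
ee_rot: [-0.0, 0.911, 0.411, -0.0]
contact_force: [0.7, 0.2, -0.4]
width: 0.0857
gripper_force: 0.0
```

Request:
send_rows:
  increments:
    - {"gripper": 1,"linear": [0,0,0],"delta_rot": [0,0,0]}
    - {"gripper": 1,"linear": [0,0,0],"delta_rot": [0,0,0]}
    - {"gripper": 1,"linear": [0,0,0],"delta_rot": [0,0,0]}
    - {"gripper": 1,"linear": [0,0,0],"delta_rot": [0,0,0]}
    - {"gripper": 1,"linear": [0,0,0],"delta_rot": [0,0,0]}
    - {"gripper": 1,"linear": [0,0,0],"delta_rot": [0,0,0]}
  newtons: 80

```text
clock: 3.25
position: [0.5007, -0.161, 0.133]
ee_rot: [0.001, 0.912, 0.411, 0.001]
contact_force: [0.8, 0.1, 4.2]
width: 0.0419
gripper_force: 80.4
```

Request:
send_rows:
  increments:
    - {"gripper": 1,"linear": [0,0,-0.002],"delta_rot": [0,0,0]}
    - {"gripper": 1,"linear": [0,0,-0.004],"delta_rot": [0,0,0]}
    - {"gripper": 1,"linear": [0,0,-0.006],"delta_rot": [0,0,0]}
    - {"gripper": 1,"linear": [0,0,-0.007],"delta_rot": [0,0,0]}
    - {"gripper": 1,"linear": [0,0,-0.007],"delta_rot": [0,0,0]}
    - {"gripper": 1,"linear": [0,0,-0.007],"delta_rot": [0,0,0]}

```text
clock: 3.85
position: [0.5008, -0.161, 0.1259]
ee_rot: [0.001, 0.912, 0.411, 0.001]
contact_force: [2.1, -0.3, 6.7]
width: 0.042
gripper_force: 80.7
```

```bash
python3 - <<'E'
from rig import get_state, optics
from h import *
s=get_state();print(s["qpos"].round(3),s["position"],s["contact_force"],s["moment"])
v=np.load("v.npz");ib=optics.get_image("side")["pixels"]
a=v["pixelsb"][120:190,260:320];b=ib[120:190,260:320]
cv2.imwrite("pics/s.png",cv2.resize(np.hstack([a,b]),None,fx=6,fy=6,interpolation=cv2.INTER_CUBIC))
E
```

```text
[-0.443  0.285  1.773 -0.     1.081  0.281] [ 0.50077428 -0.16103009  0.12587487] [ 2.07410029 -0.28740777  6.68385094] [-0.02507565  0.04535926  0.034227  ]
```

View pics/s.png

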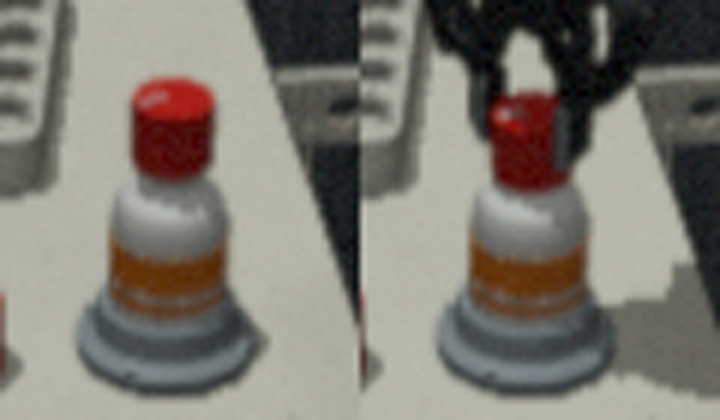

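Side crops, before and after: the cap has gone down about 12 px on the 6x scale, roughly 5–6 mm, gripped squarely. 6.7 N on the spring agrees with that. I'll press 1 mm more.

Request:
send_rows:
  increments:
    - {"gripper": 1,"linear": [0,0,-0.001],"delta_rot": [0,0,0]}
    - {"gripper": 1,"linear": [0,0,-0.001],"delta_rot": [0,0,0]}
    - {"gripper": 1,"linear": [0,0,-0.001],"delta_rot": [0,0,0]}

```text
clock: 4.2
position: [0.5008, -0.161, 0.125]
ee_rot: [0.001, 0.912, 0.411, 0.001]
contact_force: [-0.5, -0.2, 8.1]
width: 0.0418
gripper_force: 80.7
```

Request:
send_rows:
  increments:
    - {"gripper": 1,"linear": [0,0,0],"delta_rot": [0,0,0.06]}
    - {"gripper": 1,"linear": [0,0,0],"delta_rot": [0,0,0.12]}
    - {"gripper": 1,"linear": [0,0,0],"delta_rot": [0,0,0.18]}
    - {"gripper": 1,"linear": [0,0,0],"delta_rot": [0,0,0.24]}
    - {"gripper": 1,"linear": [0,0,0],"delta_rot": [0,0,0.3]}
    - {"gripper": 1,"linear": [0,0,0],"delta_rot": [0,0,0.3]}

```text
clock: 4.8
position: [0.5004, -0.1608, 0.1249]
ee_rot: [0.0, 0.84, 0.543, 0.0]
contact_force: [-0.5, 0.2, 7.9]
width: 0.0414
gripper_force: 80.8
```

```bash
python3 -c "
from rig import get_state
s=get_state();print(s['qpos'].round(3),s['position'],s['contact_force'],s['moment'],s['width'])"
```

```text
[-0.443  0.286  1.775  0.     1.08  -0.02 ] [ 0.50037915 -0.16079056  0.12490785] [-0.54874588  0.16125869  7.92798807] [ 0.03283027  0.15444201 -0.00741076] 0.04143249805497759
```

The torque is about zero, so the cap is turning freely. I'll turn the remaining 0.75 rad, to 1.05 in all.

Request:
send_rows:
  increments:
    - {"gripper": 1,"linear": [0,0,0],"delta_rot": [0,0,0.11]}
    - {"gripper": 1,"linear": [0,0,0],"delta_rot": [0,0,0.22]}
    - {"gripper": 1,"linear": [0,0,0],"delta_rot": [0,0,0.33]}
    - {"gripper": 1,"linear": [0,0,0],"delta_rot": [0,0,0.44]}
    - {"gripper": 1,"linear": [0,0,0],"delta_rot": [0,0,0.55]}
    - {"gripper": 1,"linear": [0,0,0],"delta_rot": [0,0,0.66]}
    - {"gripper": 1,"linear": [0,0,0],"delta_rot": [0,0,0.75]}
    - {"gripper": 1,"linear": [0,0,0],"delta_rot": [0,0,0.75]}

```text
clock: 5.6
position: [0.4992, -0.1604, 0.1247]
ee_rot: [-0.001, 0.582, 0.813, -0.0]
contact_force: [-3.5, 1.3, 8.8]
width: 0.0419
gripper_force: 81.0
```

```bash
python3 - <<'E'
from rig import get_state, optics
from h import *
s=get_state();print(s['qpos'].round(3),s['position'],s['contact_force'],s['moment'],s['width'])
i=optics.get_image("scene")["pixels"];cv2.imwrite("pics/t.png",cv2.resize(i[240:315,215:285],None,fx=8,fy=8,interpolation=cv2.INTER_CUBIC))
E
```

```text
[-0.443  0.286  1.776 -0.     1.082 -0.771] [ 0.49916459 -0.16040878  0.12473055] [-3.52391957  1.26252479  8.79757358] [0.14140646 0.46346635 0.06947699] 0.041858682619367774
```

View pics/t.png

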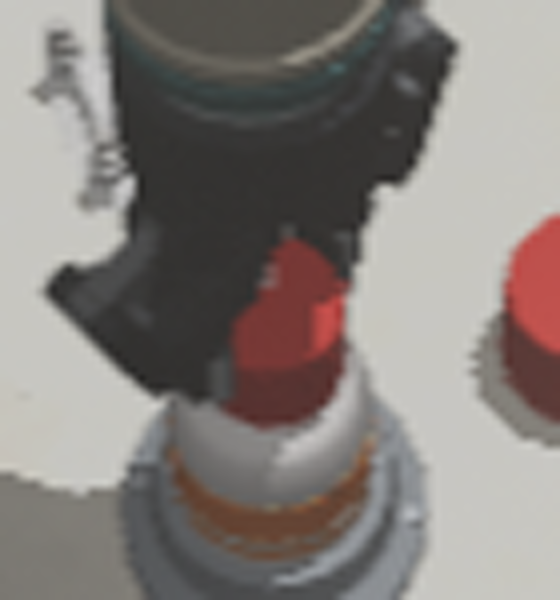

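The crop shows the cap still gripped. A bit of the white mark at about (268,275) is now towards the top, so the cap did turn. I'll lift gently.

Request:
send_rows:
  increments:
    - {"gripper": 1,"linear": [0,0,0.003],"delta_rot": [0,0,0]}
    - {"gripper": 1,"linear": [0,0,0.006],"delta_rot": [0,0,0]}
    - {"gripper": 1,"linear": [0,0,0.009],"delta_rot": [0,0,0]}
    - {"gripper": 1,"linear": [0,0,0.012],"delta_rot": [0,0,0]}
    - {"gripper": 1,"linear": [0,0,0.012],"delta_rot": [0,0,0]}

```text
clock: 6.15
position: [0.4992, -0.1604, 0.1359]
ee_rot: [-0.001, 0.583, 0.812, -0.0]
contact_force: [-3.3, -0.3, 1.4]
width: 0.0419
gripper_force: 81.1
```

Request:
send_rows:
  increments:
    - {"gripper": 1,"linear": [0,0,0.008],"delta_rot": [0,0,0]}
    - {"gripper": 1,"linear": [0,0,0.02],"delta_rot": [0,0,0]}
    - {"gripper": 1,"linear": [0,0,0.035],"delta_rot": [0,0,0]}
    - {"gripper": 1,"linear": [0,0,0.05],"delta_rot": [0,0,0]}
    - {"gripper": 1,"linear": [0,0,0.062],"delta_rot": [0,0,0]}
    - {"gripper": 1,"linear": [0,0,0.069],"delta_rot": [0,0,0]}
    - {"gripper": 1,"linear": [0,0,0.069],"delta_rot": [0,0,0]}
    - {"gripper": 1,"linear": [0,0,0.069],"delta_rot": [0,0,0]}

```text
clock: 6.95
position: [0.5001, -0.1606, 0.2052]
ee_rot: [-0.0, 0.583, 0.812, 0.0]
contact_force: [-0.2, 0.6, -1.2]
width: 0.0419
gripper_force: 81.1
```

Request:
send_rows:
  increments:
    - {"gripper": 1,"linear": [0,0,0],"delta_rot": [0,0,0]}
    - {"gripper": 1,"linear": [0,0,0],"delta_rot": [0,0,0]}
    - {"gripper": 1,"linear": [0,0,0],"delta_rot": [0,0,0]}

```text
clock: 7.25
position: [0.4999, -0.1606, 0.2048]
ee_rot: [-0.001, 0.583, 0.812, -0.0]
contact_force: [-0.3, 0.4, -0.6]
width: 0.0416
gripper_force: 81.1
```

```bash
python3 - <<'E'
from rig import get_state, optics
from h import *
s=get_state();print(s['clock'],s['position'],s['contact_force'],abs(s['qd']).max())
i=optics.get_image("side")["pixels"];cv2.imwrite("pics/u.png",cv2.resize(i[90:190,250:330],None,fx=6,fy=6,interpolation=cv2.INTER_CUBIC))
E
```

```text
7.25 [ 0.49992831 -0.16058715  0.20477801] [-0.3045459   0.41460545 -0.6194926 ] 0.003295878086700172
```

View pics/u.png

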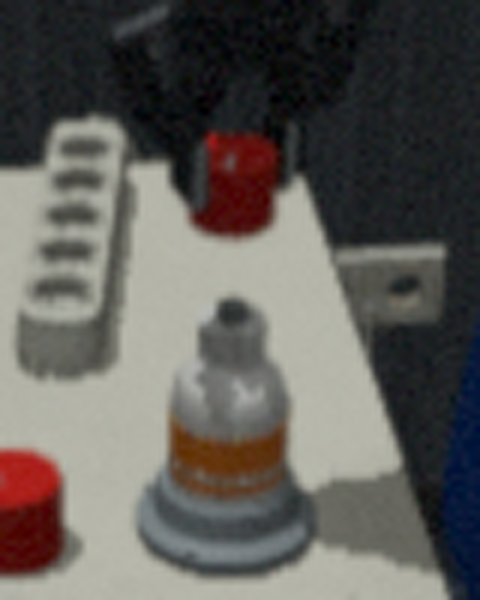

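The cap is held upright at about (235,185), straight above the open neck at (233,310), and the arm is still.

```bash
python3 -c "
from rig import sign_off
print(sign_off())"
```

```text
the job is handed in; nothing more can be done
None
```

I opened the cleaner bottle and handed the job in at about 7 s on the clock: the gripper holds the red cap upright and still, its lower rim about 6 cm above the open neck, but `sign_off` returned no verdict.

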